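Click the padlock of the cash box shut

TASK

Lock the cash box: swing the open steel shackle of the padlock on its front round until its short leg stands over the eye of the lid's hasp, then push it down through the eye into the lock until the hidden pawl clicks and it stays down by itself. Push gently, only as hard as the click needs, let go of it, and leave the keys, the eraser and the calculator where they lie.

Things in the scene. Friction and masses are not known exactly. Their poses are not given: they have to be found in the camera images.
- cashbox: Closed dark steel cash box, 180 wide, 125 deep, 93 mm high (folded handle to 103 mm), fixed to the desk; on its front is a fixed brass padlock body, 66 wide, 30 deep, top 86 mm above the desk. Origin: on the desk under the middle of the padlock body. x points into the box (box from x = 14 to 143 mm), y left as seen facing along x, z up.
- heel_hole (a point): Mouth of the padlock's heel hole, box frame x = 0, y = -20, z = 86 mm. The shackle's long heel leg stands 36 mm deep in it on a spring and turns freely about it, with a little play. The spring holds the shackle up with 2.6 N, rising 0.13 N per mm pressed, and lifts it up again when let go unless the pawl has caught.
- eye (a point): Centre of the top of the 14 mm hole in the lid's 4 mm thick steel hasp ear, over the padlock's equally wide toe hole: box frame x = 0, y = +20, z = 90 mm. The ear spans 26 mm in y and 32 mm in x.
- shackle: Loose U-shaped shackle of 10 mm round polished steel bar, about 120 g; leg axes 40 mm apart. Origin: foot of the long heel leg, 50 mm above the desk while up, 10 to 24 when latched; z along the legs to the bow, y from heel leg to short toe leg, x square to the U. The toe starts swung out, away from the box, by a yaw of +0.7 to +2.0 rad against the box; shut, its yaw equals the box's.
- toe (a point): Tip of the short toe leg, shackle frame y = +40, z = +46 mm: 96 mm above the desk while up, 56 to 70 when latched. After 18 to 32 mm of downward travel (hidden, differs each time) the pawl's slope resists and the push rises from about 6 to some 7 to 12 N; 8 mm further the pawl snaps under a notch and the push drops by 1 to 4 N: the click. Pushed less, it has not caught.
- bow (a point): Top of the middle of the shackle's bow, shackle frame y = +20, z = +115 mm; 165 mm above the desk while up. The bar's axis lies 5 mm below and is straight for the middle 16 mm: grip it across the U to turn it, let go and press on it from above with shut fingers; pressed while gripped or off to a side it binds.
- keys: Bunch of keys with a tag, 104x115x8 mm, lying on the desk left of the box's front; origin under its middle. Leave alone.
- eraser: Small eraser in a card sleeve, 50x25x12 mm, on the desk right of the padlock; origin under its middle. Leave alone.
- calculator: Pocket calculator, 135x85x17 mm, on the desk to the right of the box; origin under its middle. Leave alone.
- lock_buffer (a joint): Hidden buffer under the toe, which it meets 1.5 mm beyond the click: m by which it is pressed in, 0 when free. It starts to give at 4 N (a push of 10 to 12 N in all with the spring) and takes 10 N more per mm; pressed in by more than 1.5 mm, a push of about 25 N on the shackle, it breaks.

How it is judged:
On the way:
1. the toe of the shackle is lowered through the eye of the hasp (z of toe in the frame of cashbox below 0.088 m and horizontal distance between toe and eye below 0.004 m), for 0.05 s.
At the end, for the whole second after the job is handed in: Let go and at rest, the shackle stays down, upright within 0.08 rad, its toe within 4 mm (level) of the eye's axis and its tip less than 74 mm above the desk, which the spring allows only when the pawl has caught (z of toe in the frame of cashbox below 0.074 m and horizontal distance between toe and eye below 0.004 m and angle between shackle's own z axis and vertical below 0.08 rad and linear speed of shackle below 0.02 m/s); the robot touches nothing.
It fails at once if the shackle is driven so hard onto its stop that the stop's buffer gives by more than 1.5 mm (value of joint lock_buffer above 0.0015 m).
It fails at once if the shackle is pried or forced in the lock with more than 120 N of contact force (contact force between shackle and cashbox above 120 N).
It fails at once if a bystander is moved by more than 20 mm (distance of any of keys, eraser, calculator from where it was at the start of the episode above 0.02 m).
It also fails if it takes over 50 s, if anything falls off the work surface, if the arm or the gripper's body presses on something with over 40 N, if the wrist force passes 120 N, or if a joint passes its speed limit or range.

ROBOT

A 6-joint arm with a two-finger parallel gripper is mounted at the origin on the work surface; the furniture and walls round the work are solid. World frame = base frame: x ahead of the robot, y to its left, z up, the work surface at z = 0. Lengths are in m, angles in rad, forces in N, time in s.
With the tool pointing down it reaches from about 0.325 to 0.85 m from the base axis. Payload 4.4 kg.
Tool frame: the origin (TCP) lies at the very end of the fingers, on their centre line; the grasp point (between the pads) lies 19 mm behind it; z points along the fingers, y is the line along which they close (so a half turn about z gives the same grasp; the last joint's range is limited). The gripper opens to 94 mm and grips with 3 to 60 N. Pads are 16 mm wide; open, the fingers measure 119 mm over their backs; the gripper's body (75 mm by 177 mm) begins 78 mm behind the grasp point.
Start: joints at [1.026, 0.207, 1.542, -0, 1.393, -0.15], TCP at [0.221, 0.531, 0.168] pointing down, gripper open.
Joint ranges: [-2.73, 2.73], [-0.86, 2.22], [0.23, 2.46], [-1.11, 4.25], [0.08, 2.63], [-2.82, 2.82]. Speed limits (rad/s): [2.79, 2.79, 3.14, 3.14, 3.14, 3.14].

INTERFACE

Orientations are given as a unit quaternion [x, y, z, w].
In Python, from plant import * gives the robot as it stands.
- The arm moves only by the tool servo_tool, never from a script. Its argument "targets" is one flat list of numbers, 6 for each row, row after row: the shift along the tool's x, y, z in units of 25 mm (1.0 is 25 mm), then the turn, a rotation vector about the tool's x, y, z in units of 10 degrees (1.0 is 10 degrees). In form: [x, y, z, wx, wy, wz, x, y, z, wx, wy, wz, ...]. A call has 1 to 12 rows; each row is the pose to reach, as a shift and turn from the pose commanded when the call began, along the tool's axes at that moment; what a row does not reach only later rows make up. A row lasts 1/8 s, in which the tool goes at most 62.5 mm and 10.7 degrees, less where a joint would pass 70% of its speed; a pose out of reach is approached as far as the arm can. A call with a gripper value outside its range is refused whole. "gripper" is the closure, from 0 (fully open) to 1 (shut), set as the call begins (left out, the last holds). The fingers move at their own pace and stop on an object; "squeeze" is the grip in N (left out, the last holds). Time passes only in rows, so rows that repeat a pose let the fingers close. It gives the time, the measured TCP pose, the force, the opening and the grip force at its end, in the units of the state.
- get_state(): the state, without advancing time (a new reading comes with each control period).
- read_camera(name): name is "scene" or "top"; returns a dict with "image" (480x640x3 uint8, red, green, blue), "range_z" (480x640 float32, m along the optical axis (not along the pixel's ray), 0 where there is no reading), "vfov" (degrees; the focal length in pixels is half the picture's height over the tangent of half this angle, whatever the lens; pixels are square), "cx", "cy" (the principal point, pixels), "k1" (the pictures are not rectified: a ray, as slopes to the right and down, at radius r is drawn at 1 + k1 r^2 times it, then the intrinsics apply), "pose" (4x4, takes a point from camera to world coordinates). Camera axes: x right, y up, looking along -z (the intrinsics and any distortion apply to the point x, -y, -z); pixel columns grow to the right and rows downward; lengths in m; the calibration is good to about 2 mm. A picture is of the moment at which its call begins.
- sign_off(): hands the job in; it is judged then, once.
Trained networks look in a picture, given as the dict that the camera call returned (one of the last four; its "shot" number tells which), for a name from the list of things; names that differ only in an ending like _2 or _b are one class to them, and where a whole thing is asked for, a point or a joint stands for the part that bears it (a point fixed in the world has none). Each returns a list of dicts, best first, with "score" (0 to 1); they miss things now and then, are a little off and sometimes report something else, mostly with a low value. They report only what shows in the picture. A call takes as long as a camera call.
- recognise(picture, thing): "point" ([x, y, z] in m, in the coordinates of the camera as it stood for that picture, good to about 4 mm: the middle of the surface that is visible of it).
The state is a dict: "t": time; "qpos": joint angles; "qd": joint speeds; "joint_torque": joint torques, N m; "ee_pos": TCP position; "eef_rot": TCP orientation; "wrist_force": force on the tool from outside, world axes, zero at the start; "wrist_torque": the same for the moment, N m; "opening": opening from 0.0 (shut) to 1.0 (fully open); "grip_force": force on a finger pad.
Only numpy, scipy, OpenCV 4.12 (cv2) and the standard library are available. Lean on these libraries where they do the work, as an engineer would, in place of code of your own. Each camera call takes 0.05 s, during which the arm holds its last target. There are 200 camera calls.

## Working session

There is one attempt and no reset: what is moved stays moved. The work goes in short steps, Python scripts to look and compute and a tool call to move; the robot and the scene stay as the last step left them, time stands still between calls to the robot, and variables do not carry over. Pictures are saved under pics/ and viewed, at most 10 in all, crops included, and the job is handed in when it is done.

Besides the shell and the picture viewer there is one more tool, called after ">>>" by a JSON object that holds its "method" and its "body". servo_tool: Moves the arm, as the interface text tells. Its arguments: {"type":"object","properties":{"targets":{"type":"array"},"gripper":{"type":"number"},"squeeze":{"type":"number"}},"required":["targets"]}

```bash
mkdir -p pics; cat > h.py <<'E'
from plant import *
import numpy as np, cv2
from scipy.spatial.transform import Rotation as R
def cloud(p):
    h,w=p["range_z"].shape; f=h/2/np.tan(np.radians(p["vfov"])/2)
    u,v=np.meshgrid(np.arange(w),np.arange(h))
    K=np.array([[f,0,p["cx"]],[0,f,p["cy"]],[0,0,1]])
    # division-free: invert radial distortion
    n=cv2.undistortPoints(np.stack([u,v],-1).reshape(-1,1,2).astype(np.float64),K,np.array([p["k1"],0,0,0,0.])).reshape(h,w,2)
    z=p["range_z"]; c=np.stack([n[...,0]*z,-n[...,1]*z,-z],-1)
    P=np.array(p["pose"]); W=c@P[:3,:3].T+P[:3,3]; W[z==0]=np.nan
    return W
def w(p,c): P=np.array(p["pose"]); return P[:3,:3]@np.array(c)+P[:3,3]
def save(p,n): cv2.imwrite("pics/"+n,p["image"][...,::-1])
E
python3 - <<'E'
from h import *
for c in ("top","scene"):
    p=read_camera(c); save(p,c+"1.png"); print(c,np.round(p["pose"],3).tolist(),p["vfov"],p["k1"])
    np.savez(c+"1.npz",W=cloud(p),im=p["image"])
    for t in ("cashbox","heel_hole","eye","shackle","toe","bow","keys","eraser","calculator"):
        try: print(t,[(round(d["score"],2),np.round(w(p,d["point"]),3).tolist()) for d in recognise(p,t)[:2]])
        except Exception as e: print(t,e)
s=get_state(); print(s["t"],s["ee_pos"],s["eef_rot"],s["wrist_force"])
E
```

```text
top [[-0.017, 0.989, -0.144, 0.406], [-1.0, -0.014, 0.024, 0.058], [0.022, 0.145, 0.989, 1.106], [0.0, 0.0, 0.0, 1.0]] 52.02727793565069 -0.10602817074775508
cashbox [(0.94, [0.575, -0.036, 0.097]), (0.41, [0.498, 0.127, 0.005])]
heel_hole [(0.64, [0.572, -0.035, 0.097])]
eye [(0.58, [0.573, -0.035, 0.094])]
shackle [(0.69, [0.485, -0.051, 0.164])]
toe []
bow []
keys [(0.93, [0.497, 0.125, 0.003])]
eraser [(0.77, [0.506, -0.146, 0.015])]
calculator [(0.64, [0.593, -0.206, 0.013])]
scene [[-0.539, 0.408, -0.737, -0.086], [-0.843, -0.264, 0.47, 0.455], [-0.003, 0.874, 0.486, 0.524], [0.0, 0.0, 0.0, 1.0]] 51.694406484505386 -0.028503722558047204
cashbox [(0.57, [0.532, -0.007, 0.078])]
heel_hole [(0.71, [0.529, -0.009, 0.077])]
eye [(0.68, [0.531, -0.008, 0.079])]
shackle [(0.6, [0.471, -0.043, 0.135])]
toe [(0.88, [0.471, -0.047, 0.13]), (0.47, [0.528, -0.007, 0.081])]
bow [(0.94, [0.467, -0.047, 0.135])]
keys [(0.93, [0.497, 0.121, 0.002])]
eraser [(0.67, [0.499, -0.142, 0.014])]
calculator [(0.68, [0.558, -0.212, 0.015])]
1.0 [0.2211626  0.53075928 0.16784202] [ 1.96112737e-01  9.80581355e-01 -1.21901943e-05 -5.09036725e-06] [-1.01414172 -0.49000593 -0.22966141]
```

View pics/top1.png

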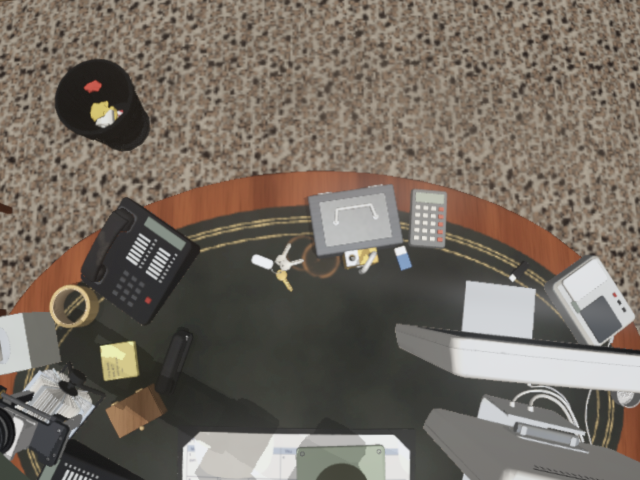

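View pics/scene1.png

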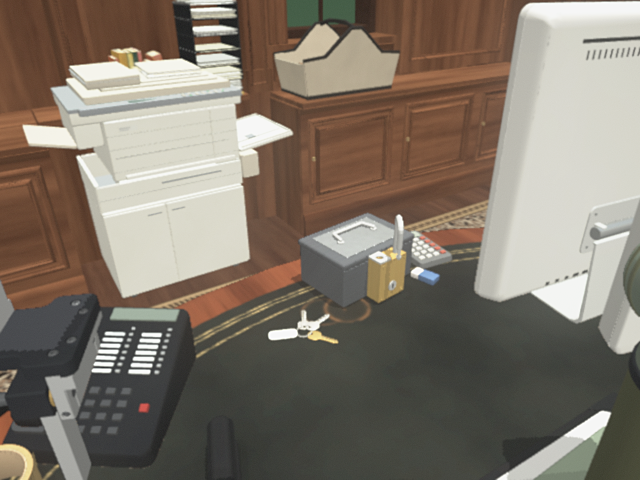

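The top view shows the box at (355,220), the padlock at (352,258), and the shackle swung out at (368,262). A monitor at (480,350) lies close to the right. The next step is to measure the box, padlock and shackle from the depth clouds.

```bash
python3 - <<'E'
from h import *
for c in ("top","scene"):
    d=np.load(c+"1.npz"); W=d["W"]; im=d["im"].astype(int)
    x,y,z=W[...,0],W[...,1],W[...,2]
    reg=(x>.42)&(x<.70)&(y>-.17)&(y<.1)
    box=reg&(z>.083)&(z<.1)&(x>.44)
    pts=W[box&(x>.5)][:,:2].astype(np.float32)
    print(c,"lid rect",cv2.minAreaRect(pts), cv2.boxPoints(cv2.minAreaRect(pts)).round(4).tolist(),np.nanmedian(z[box]))
    sh=reg&(z>.105)&(x<.53)
    P=W[sh]; print("shackle n",len(P),P.mean(0).round(4),P.max(0).round(4),P.min(0).round(4))
    hi=P[P[:,2]>.135]; 
    if len(hi)>3:
        u,s,v=np.linalg.svd(hi[:,:2]-hi[:,:2].mean(0)); print("hi",hi.mean(0).round(4),v[0].round(3),np.ptp((hi[:,:2]-hi[:,:2].mean(0))@v[0]),s)
    br=reg&(im[...,0]-im[...,2]>45)&(z>.02)&(z<.1)
    B=W[br]; print("brass",len(B),B.mean(0).round(4),B.min(0).round(4),B.max(0).round(4))
    if c=="top":
        T=B[(B[:,2]>.078)]; print("brass top",len(T),T.mean(0),cv2.boxPoints(cv2.minAreaRect(T[:,:2].astype(np.float32))).round(4).tolist())
    m=(z>.1)&(x>.1)&(x<.8)&(y<-.08)&(y>-.5)
    M=W[m]; print("monitor",len(M),M.min(0),M.max(0)) if len(M) else 0
    for zz in (.1,.15,.2,.3,.4,.5):
        k=m&(abs(z-zz)<.03); 
        if k.sum(): print(zz,k.sum(),"x",x[k].min(),x[k].max(),"y",y[k].min(),y[k].max())
    rows,cols=np.where(reg&(z>.05)); r0,r1,c0,c1=rows.min()-15,rows.max()+25,cols.min()-15,cols.max()+15
    cv2.imwrite(f"pics/{c}1z.png",cv2.resize(d["im"][r0:r1,c0:c1,::-1],None,fx=4,fy=4,interpolation=cv2.INTER_CUBIC)); print(r0,r1,c0,c1)
E
python3 - <<'E'
import cv2,numpy as np
a=cv2.imread('pics/top1z.png');b=cv2.imread('pics/scene1z.png')
h=max(a.shape[0],b.shape[0]);P=lambda i:cv2.copyMakeBorder(i,0,h-i.shape[0],0,0,0)
o=np.hstack([P(a),P(b)]);s=min(800/o.shape[1],600/o.shape[0],1);cv2.imwrite('pics/z1.png',cv2.resize(o,None,fx=s,fy=s,interpolation=cv2.INTER_AREA));print(a.shape,b.shape,s)
E
```

```text
top lid rect ((0.5719568729400635, -0.03780572861433029), (0.15305349230766296, 0.1824726015329361), 7.80659294128418) [[0.4837000072002411, 0.0421999990940094], [0.5084999799728394, -0.13860000669956207], [0.6601999998092651, -0.11779999732971191], [0.6353999972343445, 0.06300000101327896]] 0.0935273922150689
shackle n 139 [ 0.4839 -0.052   0.1569] [ 0.5064 -0.0381  0.1689] [ 0.465  -0.0675  0.1078]
hi [ 0.4841 -0.0523  0.1601] [-0.841  0.541] 0.04727918906080697 [0.15431233 0.03214087]
brass 198 [ 0.5065 -0.0567  0.0846] [ 0.487  -0.0851  0.0335] [0.6452 0.0554 0.0957]
brass top 189 [ 0.5071145  -0.05624593  0.08611781] [[0.47360000014305115, -0.054099999368190765], [0.5170999765396118, -0.11739999800920486], [0.676800012588501, -0.007899999618530273], [0.6333000063896179, 0.055399999022483826]]
monitor 19759 [ 0.10001907 -0.49981929  0.10002357] [ 0.58861607 -0.0858152   0.49851588]
0.1 625 x 0.10074906265073835 0.5886160707792923 y -0.49745233803742034 -0.085815195721468
0.15 2230 x 0.10032997842760277 0.3607084912764904 y -0.4989844497663202 -0.11508053358373484
0.2 1816 x 0.100
[... 973 characters left out ...]
7 [ 0.13388236 -0.39546511  0.10000599] [ 0.36111027 -0.11173278  0.49501017]
0.1 2927 x 0.1338823611614782 0.3604395936593304 y -0.33656748687995297 -0.1138142191352467
0.15 5922 x 0.1375454684601455 0.3604674022597889 y -0.3954651058823072 -0.11377851125400651
0.2 5634 x 0.1624975597636201 0.35967850621597997 y -0.3934251896137788 -0.11267083364826402
0.3 5637 x 0.18072368848938616 0.36111026956939707 y -0.36513687099862757 -0.11293851290167123
0.4 6037 x 0.28198903206626647 0.36101892731499985 y -0.32031204758950915 -0.11173277574525553
0.5 2756 x 0.2883625349887151 0.3601634999339798 y -0.3197411169052743 -0.11333298273196091
198 310 283 429
(516, 496, 3) (448, 584, 3) 0.7407407407407407
```

View pics/z1.png

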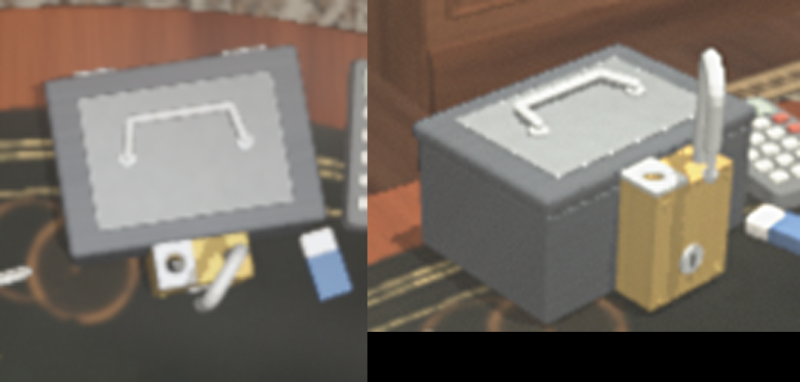

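The crop shows the eye hole at (178,263) in the top half and (654,177) in the scene half. The shackle points away from the box, from heel to toe. I'll fit the shackle model to the depth points and project the eye rays to fix the box pose.

```bash
cat > fit.py <<'E'
from h import *
from scipy.spatial import cKDTree
from scipy.optimize import least_squares
a=np.linspace(0,np.pi/2,15)
def U(n=0):
    z=np.linspace(40,98,40)
    L=np.c_[0*z,z]; c1=np.c_[12-12*np.cos(a),98+12*np.sin(a)]; s=np.linspace(12,28,15); st=np.c_[s,0*s+110]
    return np.vstack([L,c1,st,np.c_[40-c1[:,0],c1[:,1]],np.c_[40+0*z[5:],z[5:]]])/1000
T=cKDTree(np.c_[np.zeros(len(U())),U()])
def fit(P,z0=.05,x0=(.505,-.063,1.0),free_z=False):
    def r(q):
        d=P-np.array([q[0],q[1],z0+(q[3] if free_z else 0)]); c,s=np.cos(q[2]),np.sin(q[2])
        l=np.c_[c*d[:,0]+s*d[:,1],-s*d[:,0]+c*d[:,1],d[:,2]]
        return T.query(l)[0]-.005
    q0=list(x0)+([0.] if free_z else [])
    o=least_squares(r,q0,loss="soft_l1",f_scale=.002,x_scale=[.01,.01,.2]+([.01] if free_z else []))
    return o.x,np.sqrt(np.mean(r(o.x)**2))
def plan(pos,yaw):
    "tool-frame shift/25mm and rotvec/10deg; tool y along world yaw, tool z down"
    s=get_state(); r0=R.from_quat(s["eef_rot"]); y=np.array([np.cos(yaw),np.sin(yaw),0]); z=np.array([0,0,-1.])
    r1=R.from_matrix(np.c_[np.cross(y,z),y,z])
    return np.round(np.r_[r0.inv().apply(np.array(pos)-s["ee_pos"])/.025,(r0.inv()*r1).as_rotvec(degrees=True)/10],3)
def ray(p,u,v,z):
    h=480; f=h/2/np.tan(np.radians(p["vfov"])/2); K=np.array([[f,0,p["cx"]],[0,f,p["cy"]],[0,0,1]])
    n=cv2.undistortPoints(np.array([[[u,v]]],float),K,np.array([p["k1"],0,0,0,0.]))[0,0]; P=np.array(p["pose"])
    d=P[:3,:3]@[n[0],-n[1],-1]; return P[:3,3]+d*(z-P[2,3])/d[2]
E
python3 - <<'E'
from fit import *
al=[]
for c,px in (("top",(353.1,257.8)),("scene",(379.9,257.7))):
    p=read_camera(c); W=cloud(p); x,y,z=np.moveaxis(W,-1,0)
    P=W[(x>.44)&(x<.525)&(y>-.11)&(y<0)&(z>.105)&(z<.18)]; al.append(P)
    print(c,len(P),fit(P),fit(P,free_z=True),"eye",ray(p,*px,.088).round(4))
    L=W[(x>.53)&(x<.70)&(y>-.17)&(y<.1)&(z>.088)&(z<.099)]
    r=cv2.minAreaRect(L[:,:2].astype(np.float32)); print(r)
    k=(x>.47)&(x<.53)&(y>-.1)&(y<0)&(z>.080)&(z<.0945); 
    print("ear/pad front edge", np.percentile(x[k],[1,5]))
print(fit(np.vstack(al)))
E
```

```text
top 139 (array([ 0.50321284, -0.06497238,  1.00224943]), np.float64(0.0011427934782776712)) (array([ 5.03177593e-01, -6.49347866e-02,  1.00269228e+00, -7.08482535e-04]), np.float64(0.001074421370852549)) eye [ 0.499  -0.0304  0.088 ]
((0.5821484923362732, -0.036184802651405334), (0.12728367745876312, 0.18267102539539337), 7.501168251037598)
ear/pad front edge [0.48565827 0.48815887]
scene 294 (array([ 0.50205572, -0.06608849,  1.00203901]), np.float64(0.0011527118131732922)) (array([ 0.50193422, -0.06603927,  0.99961365, -0.00142748]), np.float64(0.0010394127505799998)) eye [ 0.4967 -0.0274  0.088 ]
((0.5832757949829102, -0.035378359258174896), (0.12345907837152481, 0.1898539811372757), 5.366629600524902)
ear/pad front edge [0.48088146 0.48379727]
(array([ 0.50257442, -0.06557445,  1.0089058 ]), np.float64(0.0012203865760196256))
```

```bash
python3 - <<'E'
from fit import *
print(plan((.4856,-.0548,.215),1.005))
E
```

```text
[-18.773 -17.552  -1.886  -0.     -0.      0.98 ]
```

>>> {"method": "servo_tool", "body": {"targets": [-1, -1, -1.9, 0, 0, 0, -3, -2.8, -1.9, 0, 0, 0.3, -5, -4.7, -1.9, 0, 0, 0.98, -7, -6.5, -1.9, 0, 0, 0.98, -8.8, -8.2, -1.9, 0, 0, 0.98, -10.6, -9.9, -1.9, 0, 0, 0.98, -12.3, -11.5, -1.9, 0, 0, 0.98, -14, -13.1, -1.9, 0, 0, 0.98, -15.6, -14.6, -1.9, 0, 0, 0.98, -17.2, -16.1, -1.9, 0, 0, 0.98, -18.4, -17.2, -1.9, 0, 0, 0.98, -18.773, -17.552, -1.886, 0, 0, 0.98], "gripper": 0.3}}

```text
t: 2.6
ee_pos: [0.4862, -0.0568, 0.2149]
eef_rot: [0.281, 0.96, -0.0, -0.0]
wrist_force: [-0.4, -0.4, 0.0]
opening: 0.701
grip_force: 0.0
```

```bash
python3 - <<'E'
from fit import *
s=get_state(); print(s["t"],s["ee_pos"],s["wrist_force"],s["opening"],s["qpos"].round(2) if hasattr(s["qpos"],"round") else s["qpos"]); print(plan((.4856,-.0548,.142),1.005))
p=read_camera("scene"); cv2.imwrite("pics/s2.png",cv2.resize(p["image"][120:330,230:510,::-1],None,fx=2.5,fy=2.5))
E
```

```text
2.6 [ 0.48616237 -0.05676169  0.21493398] [-0.42285945 -0.43090844  0.03776401] 0.7010184789119329 [-0.29 -0.01  1.68 -0.    1.47 -1.3 ]
[ 6.100e-02  5.400e-02  2.917e+00 -0.000e+00 -1.000e-03 -1.800e-02]
```

View pics/s2.png

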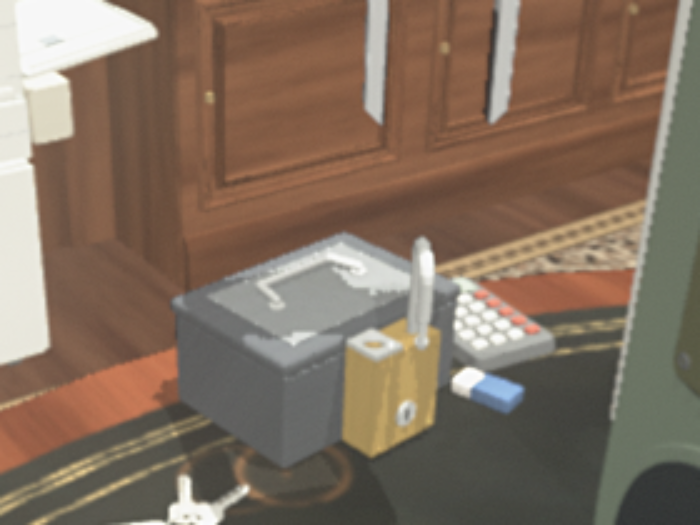

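The fingers, at (375,100) and (500,100), hang above the bow at (422,245) and straddle it. I'll descend.

>>> {"method": "servo_tool", "body": {"targets": [0.03, 0.03, 1, 0, 0, 0, 0.03, 0.03, 2, 0, 0, 0, 0.03, 0.03, 2.6, 0, 0, 0, 0.03, 0.03, 2.9, 0, 0, 0, 0.03, 0.03, 2.9, 0, 0, 0]}}

```text
t: 3.28
ee_pos: [0.4853, -0.0533, 0.1425]
eef_rot: [0.279, 0.96, 0.0, -0.0]
wrist_force: [0.9, 0.4, -0.2]
opening: 0.7
grip_force: 0.0
```

```bash
python3 - <<'E'
from fit import *
s=get_state(); print(s["t"],s["ee_pos"],s["wrist_force"],s["opening"]); print(plan((.4856,-.0548,.142),1.005))
E
```

```text
3.275 [ 0.48529485 -0.05329627  0.14249129] [ 0.93794475  0.38219576 -0.18806087] 0.7001633589548856
[-0.043 -0.044  0.02  -0.    -0.002  0.004]
```

>>> {"method": "servo_tool", "body": {"targets": [-0.03, -0.03, 0, 0, 0, 0, -0.03, -0.03, 0, 0, 0, 0, -0.03, -0.03, 0, 0, 0, 0, -0.03, -0.03, 0, 0, 0, 0, -0.03, -0.03, 0, 0, 0, 0, -0.03, -0.03, 0, 0, 0, 0, -0.03, -0.03, 0, 0, 0, 0, -0.03, -0.03, 0, 0, 0, 0], "gripper": 1, "squeeze": 6}}

```text
t: 4.28
ee_pos: [0.4856, -0.0548, 0.1425]
eef_rot: [0.279, 0.96, 0.0, -0.0]
wrist_force: [0.9, 0.1, 0.2]
opening: 0.004
grip_force: 0.0
```

```bash
python3 - <<'E'
from fit import *
s=get_state(); print(s["t"],s["ee_pos"],s["wrist_force"],s["wrist_torque"],s["opening"],s["grip_force"],R.from_quat(s["eef_rot"]).as_matrix()[:,1].round(3))
c,sn=np.cos,np.sin
h=np.array([.5025,-.0655]); 
# arc about heel from current pos: rotate actual TCP about heel, in steps
p0=np.array(s["ee_pos"][:2]); y=R.from_quat(s["eef_rot"]).as_matrix()[:,1]; a0=np.arctan2(y[1],y[0])
print("yaw",a0)
for k in range(1,13):
    d=-(a0-.132)*k/12; q=h+np.array([[c(d),-sn(d)],[sn(d),c(d)]])@(p0-h)
    print(list(plan((*q,s["ee_pos"][2]),a0+d)))
E
```

```text
4.275 [ 0.48558799 -0.05477175  0.14246668] [0.93142156 0.06386931 0.18274155] [-0.01669712 -0.00370827  0.00534179] 0.0036794897397573415 0.0 [ 0.536  0.844 -0.   ]
yaw 1.0049884291255728
[np.float64(-0.002), np.float64(0.058), np.float64(-0.0), np.float64(-0.0), np.float64(-0.001), np.float64(0.417)]
[np.float64(-0.008), np.float64(0.116), np.float64(-0.0), np.float64(-0.0), np.float64(-0.001), np.float64(0.834)]
[np.float64(-0.019), np.float64(0.173), np.float64(-0.0), np.float64(-0.0), np.float64(-0.001), np.float64(1.25)]
[np.float64(-0.034), np.float64(0.23), np.float64(-0.0), np.float64(-0.0), np.float64(-0.001), np.float64(1.667)]
[np.float64(-0.052), np.float64(0.285), np.float64(-0.0), np.float64(-0.0), np.float64(-0.001), np.float64(2.084)]
[np.float64(-0.075), np.float64(0.339), np.float64(-0.0), np.float64(-0.0), np.float64(-0.001), np.float64(2.501)]
[np.float64(-0.101), np.float64(0.391), np.float64(-0.0), np.float64(-0.0), np.float64(-0.001), np.float64(2.918)]
[np.float64(-0.132), np.float64(0.44), np.float64(-0.0), np.float64(-0.0), np.float64(-0.001), np.float64(3.335)]
[np.float64(-0.165), np.float64(0.488), np.float64(-0.0), np.float64(-0.0), np.float64(-0.001), np.float64(3.751)]
[np.float64(-0.203), np.float64(0.533), np.float64(-0.0), np.float64(-0.0), np.float64(-0.001), np.float64(4.168)]
[np.float64(-0.243), np.float64(0.575), np.float64(-0.0), np.float64(-0.0), np.float64(-0.001), np.float64(4.585)]
[np.float64(-0.286), np.float64(0.614), np.float64(-0.0), np.float64(-0.0), np.float64(-0.001), np.float64(5.002)]
```

The fingers closed on nothing, so I'll look before moving.

```bash
python3 - <<'E'
from fit import *
p=read_camera("scene"); W=cloud(p); x,y,z=np.moveaxis(W,-1,0)
im=p["image"][120:330,230:510,::-1]; cv2.imwrite("pics/s3.png",cv2.resize(im,None,fx=2.5,fy=2.5))
q=read_camera("top"); cv2.imwrite("pics/t3.png",cv2.resize(q["image"][180:300,290:430,::-1],None,fx=4,fy=4))
P=W[(x>.44)&(x<.54)&(y>-.12)&(y<0)&(z>.105)&(z<.135)]; print(len(P), P.mean(0), fit(P,x0=(.5025,-.0655,1.0)),fit(P,x0=(.5025,-.0655,.4)),fit(P,x0=(.5025,-.0655,1.5)))
E
```

```text
126 [ 0.48067547 -0.05059428  0.12094545] (array([ 0.50249242, -0.066208  ,  0.98923259]), np.float64(0.001050514416881002)) (array([ 0.49818285, -0.05784644,  1.07467668]), np.float64(0.0015235659159571298)) (array([ 0.50249242, -0.066208  ,  0.98923279]), np.float64(0.0010505143975932268))
```

View pics/s3.png

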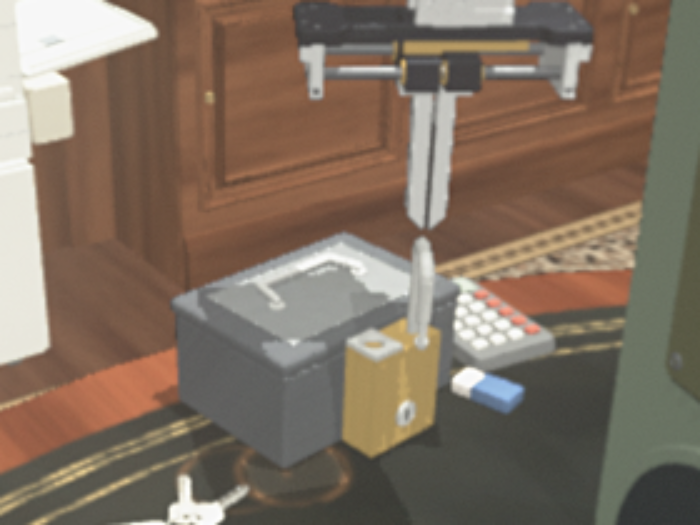

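The closed finger tips, at (425,228), appear just above or behind the bow top at (422,238), although the state says z = 0.1425. I'll measure the tip in the cloud.

```bash
python3 - <<'E'
from fit import *
s=get_state(); print(s["ee_pos"],s["wrist_force"])
for c in ("scene","top"):
    p=read_camera(c); W=cloud(p); x,y,z=np.moveaxis(W,-1,0)
    m=(x>.40)&(x<.62)&(y>-.15)&(y<.06)&(z>.12)&(z<.30)
    for lo in np.arange(.12,.30,.01):
        k=m&(z>=lo)&(z<lo+.01)
        if k.sum(): r,cc=np.where(k); print(c,round(lo,2),k.sum(),W[k].mean(0).round(4),W[k][:,:2].min(0).round(3),W[k][:,:2].max(0).round(3),"px",cc.mean().round(0),r.mean().round(0))
    if c=="scene":
        # project reported TCP
        for X in (s["ee_pos"],[.4856,-.0548,.165]):
            P=np.array(p["pose"]); v=P[:3,:3].T@(np.array(X)-P[:3,3]); f=240/np.tan(np.radians(p["vfov"])/2); print("proj",p["cx"]+f*v[0]/-v[2],p["cy"]+f*v[1]/v[2], -v[2])
        print("tip px",230+425/2.5,120+228/2.5)
E
```

```text
[ 0.48563384 -0.05477462  0.14249525] [-0.60194818 -0.28665068 -0.11137411]
scene 0.12 46 [ 0.4783 -0.0493  0.1257] [ 0.462 -0.064] [ 0.504 -0.038] px 398.0 240.0
scene 0.13 49 [ 0.4787 -0.0491  0.1348] [ 0.462 -0.064] [ 0.507 -0.037] px 398.0 235.0
scene 0.14 44 [ 0.4755 -0.0471  0.1448] [ 0.461 -0.062] [ 0.503 -0.039] px 399.0 231.0
scene 0.15 56 [ 0.4717 -0.0456  0.1555] [ 0.463 -0.061] [ 0.503 -0.039] px 400.0 226.0
scene 0.16 45 [ 0.4821 -0.0522  0.1622] [ 0.47  -0.061] [ 0.497 -0.044] px 399.0 219.0
scene 0.17 3 [ 0.4799 -0.0507  0.1792] [ 0.479 -0.054] [ 0.481 -0.047] px 400.0 211.0
scene 0.18 57 [ 0.4788 -0.0488  0.1858] [ 0.472 -0.059] [ 0.496 -0.039] px 400.0 208.0
scene 0.19 95 [ 0.4792 -0.0488  0.1949] [ 0.471 -0.06 ] [ 0.499 -0.039] px 400.0 202.0
scene 0.2 92 [ 0.4795 -0.0485  0.2047] [ 0.471 -0.059] [ 0.501 -0.039] px 400.0 197.0
scene 0.21 100 [ 0.4792 -0.0485  0.215 ] [ 0.47 -0.06] [ 0.497 -0.038] px 401.0 191.0
scene 0.22 99 [ 0.4798 -0.0484  0.2251] [ 0.471 -0.06 ] [ 0.499 -0.037] px 401.0 185.0
scene 0.23 102 [ 0.4792 -0.0488  0.235 ] [ 0.471 -0.06 ] [ 0.499 -0.03
[... 481 characters left out ...]
67  0.2938] [ 0.413 -0.128] [0.541 0.033] px 408.0 146.0
proj 398.2134899834914 228.47417749116354 0.8459997301982928
proj 399.1378283656354 216.54728484532825 0.8350516510826753
tip px 400.0 211.2
top 0.12 1 [ 0.465  -0.0444  0.1233] [ 0.465 -0.044] [ 0.465 -0.044] px 362.0 273.0
top 0.15 6 [ 0.4666 -0.0445  0.1542] [ 0.465 -0.047] [ 0.469 -0.043] px 364.0 271.0
top 0.16 2 [ 0.4694 -0.0436  0.1604] [ 0.468 -0.045] [ 0.47  -0.043] px 364.0 270.0
top 0.27 1 [ 0.4207 -0.0981  0.2799] [ 0.421 -0.098] [ 0.421 -0.098] px 404.0 293.0
top 0.28 17 [ 0.4554 -0.0414  0.2861] [ 0.415 -0.102] [0.5   0.029] px 370.0 273.0
top 0.29 144 [ 0.4591 -0.0467  0.2949] [ 0.415 -0.103] [0.501 0.03 ] px 374.0 270.0
```

The cameras put the real finger end at about z = 0.176, and the body at 0.275. The reported pose is therefore about 33 mm too low, while xy agrees. I'll trust the picture: open, then go 33 mm further down.

>>> {"method": "servo_tool", "body": {"targets": [0, 0, 0, 0, 0, 0, 0, 0, 0, 0, 0, 0, 0, 0, 0, 0, 0, 0, 0, 0, 0, 0, 0, 0, 0, 0, 0, 0, 0, 0, 0, 0, 0.4, 0, 0, 0, 0, 0, 0.8, 0, 0, 0, 0, 0, 1.1, 0, 0, 0, 0, 0, 1.3, 0, 0, 0, 0, 0, 1.3, 0, 0, 0, 0, 0, 1.3, 0, 0, 0], "gripper": 0.4}}

```text
t: 5.85
ee_pos: [0.4859, -0.0549, 0.1103]
eef_rot: [0.279, 0.96, 0.0, 0.0]
wrist_force: [-0.4, 0.1, 0.3]
opening: 0.603
grip_force: 0.0
```

```bash
python3 - <<'E'
from fit import *
s=get_state(); print(s["t"],s["ee_pos"],s["wrist_force"],s["opening"])
p=read_camera("scene"); W=cloud(p); x,y,z=np.moveaxis(W,-1,0)
cv2.imwrite("pics/s4.png",cv2.resize(p["image"][160:310,320:480,::-1],None,fx=4,fy=4))
E
```

```text
5.85 [ 0.48592085 -0.05486575  0.11026928] [-0.35201378  0.08487222  0.26367129] 0.6033497153829653
```

View pics/s4.png

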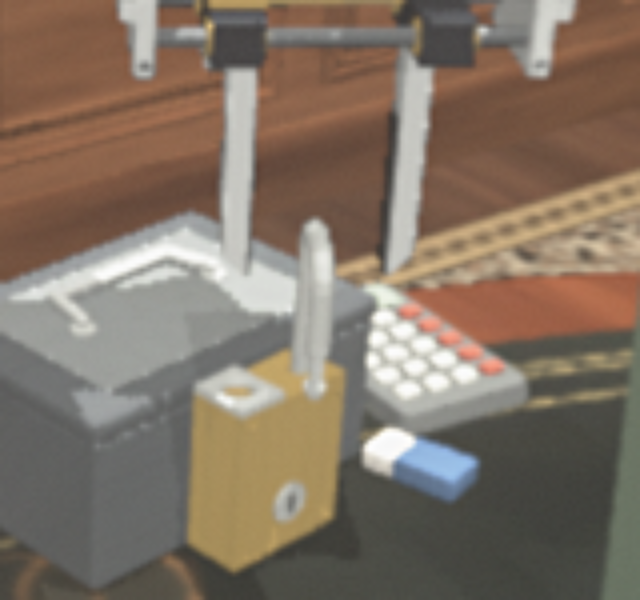

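Now the fingers, with tips at (238,270) and (397,268), straddle the bow at (316,222) with their ends about 22 mm below its top. I'll close them.

>>> {"method": "servo_tool", "body": {"targets": [0, 0, 0, 0, 0, 0, 0, 0, 0, 0, 0, 0, 0, 0, 0, 0, 0, 0, 0, 0, 0, 0, 0, 0, 0, 0, 0, 0, 0, 0, 0, 0, 0, 0, 0, 0, 0, 0, 0, 0, 0, 0], "gripper": 1, "squeeze": 8}}

```text
t: 6.78
ee_pos: [0.4856, -0.0549, 0.11]
eef_rot: [0.279, 0.96, -0.0, 0.0]
wrist_force: [0.3, 0.2, -0.6]
opening: 0.103
grip_force: 8.0
```

Gripped at 9.7 mm, which matches the bar. Next, swing it round the heel along the computed arc.

>>> {"method": "servo_tool", "body": {"targets": [0, 0.06, 0, 0, 0, 0.42, -0.01, 0.12, 0, 0, 0, 0.83, -0.02, 0.17, 0, 0, 0, 1.25, -0.035, 0.23, 0, 0, 0, 1.67, -0.05, 0.285, 0, 0, 0, 2.08, -0.075, 0.34, 0, 0, 0, 2.5, -0.1, 0.39, 0, 0, 0, 2.92, -0.13, 0.44, 0, 0, 0, 3.33, -0.165, 0.49, 0, 0, 0, 3.75, -0.2, 0.53, 0, 0, 0, 4.17, -0.24, 0.575, 0, 0, 0, 4.58, -0.285, 0.61, 0, 0, 0, 5.0]}}

```text
t: 8.28
ee_pos: [0.5001, -0.0458, 0.11]
eef_rot: [0.66, 0.752, 0.0, 0.0]
wrist_force: [1.0, 0.3, -0.7]
opening: 0.1
grip_force: 8.0
```

>>> {"method": "servo_tool", "body": {"targets": [0, 0, 0, 0, 0, 0, 0, 0, 0, 0, 0, 0]}}

```text
t: 8.52
ee_pos: [0.4999, -0.0457, 0.11]
eef_rot: [0.658, 0.753, 0.0, 0.0]
wrist_force: [1.4, -0.3, -0.9]
opening: 0.102
grip_force: 8.0
```

```bash
python3 - <<'E'
from fit import *
s=get_state(); y=R.from_quat(s["eef_rot"]).as_matrix()[:,1]; print(s["t"],s["ee_pos"],s["wrist_force"],s["wrist_torque"],s["opening"],s["grip_force"],np.arctan2(y[1],y[0]))
p=read_camera("scene"); W=cloud(p); x,y,z=np.moveaxis(W,-1,0)
P=W[(x>.44)&(x<.54)&(y>-.12)&(y<.02)&(z>.1)&(z<.14)]; print(len(P),fit(P,x0=(.5025,-.0655,.132)),fit(P,x0=(.5025,-.0655,.3)))
cv2.imwrite("pics/s5.png",cv2.resize(p["image"][180:310,320:480,::-1],None,fx=4,fy=4))
E
```

```text
8.525 [ 0.49994562 -0.04574741  0.11002674] [ 1.35280852 -0.34706184 -0.94732948] [-0.09375895 -0.13285488  0.00588543] 0.10175559261722616 8.000885277288035 0.133316636853037
211 (array([ 0.50294239, -0.06517074,  0.12784547]), np.float64(0.0011087367648527657)) (array([ 0.50294239, -0.06517073,  0.1278447 ]), np.float64(0.0011087365907948698))
```

View pics/s5.png

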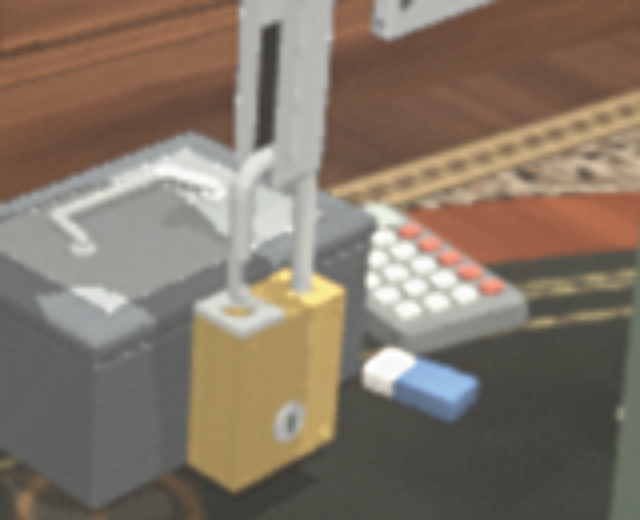

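The toe is over the eye, at (240,303), with yaw 0.128 against the box's ~0.132. Next: let go, rise and shut the fingers.

>>> {"method": "servo_tool", "body": {"targets": [0, 0, 0, 0, 0, 0, 0, 0, 0, 0, 0, 0, 0, 0, 0, 0, 0, 0, 0, 0, 0, 0, 0, 0, 0, 0, -0.5, 0, 0, 0, 0, 0, -1, 0, 0, 0, 0, 0, -1.5, 0, 0, 0, 0, 0, -1.8, 0, 0, 0, 0, 0, -1.8, 0, 0, 0], "gripper": 0.6}}

```text
t: 9.7
ee_pos: [0.5005, -0.0459, 0.156]
eef_rot: [0.659, 0.752, 0.0, 0.001]
wrist_force: [0.6, 0.3, 0.2]
opening: 0.401
grip_force: 0.0
```

>>> {"method": "servo_tool", "body": {"targets": [0, 0, 0, 0, 0, 0, 0, 0, 0, 0, 0, 0, 0, 0, 0, 0, 0, 0, 0, 0, 0, 0, 0, 0, 0, 0, 0, 0, 0, 0, 0, 0, 0, 0, 0, 0], "gripper": 1}}

```text
t: 10.45
ee_pos: [0.4998, -0.0458, 0.155]
eef_rot: [0.659, 0.752, -0.0, -0.0]
wrist_force: [-0.4, 0.0, -0.0]
opening: 0.007
grip_force: 0.0
```

```bash
cat > look.py <<'E'
from fit import *
import sys
s=get_state(); y=R.from_quat(s["eef_rot"]).as_matrix()[:,1]; print(s["t"],s["ee_pos"],s["wrist_force"],s["opening"],np.arctan2(y[1],y[0]))
z1=float(sys.argv[1]); A=[]
for c in ("scene","top"):
    p=read_camera(c); W=cloud(p); x,y,z=np.moveaxis(W,-1,0)
    P=W[(x>.44)&(x<.54)&(y>-.12)&(y<.02)&(z>.1)&(z<z1)]; A.append(P)
    if len(P)>20: print(c,len(P),P.max(0),fit(P,x0=(.5025,-.0655,.132),free_z=True))
    if c=="scene":
        cv2.imwrite("pics/%s.png"%sys.argv[2],cv2.resize(p["image"][180:310,320:480,::-1],None,fx=4,fy=4))
        k=(x>.44)&(x<.54)&(y>-.12)&(y<.02)&(z>z1)&(z<.27); print("finger zmin",np.percentile(z[k],[0,1,3]),W[k].mean(0),"xy range",W[k].min(0),W[k].max(0)); r,_=np.where(k); print("row",r.max())
E
python3 look.py .172 s6
```

```text
10.45 [ 0.49980311 -0.045764    0.15499381] [-0.42951148  0.01289403 -0.01279599] 0.006512793159575328 0.13226264028436982
scene 412 [ 0.50706215 -0.01863702  0.16414441] (array([ 0.50332062, -0.06502916,  0.15045088, -0.0016255 ]), np.float64(0.001027088851248456))
finger zmin [0.19208794 0.19410528 0.19733999] [ 0.49446281 -0.03994071  0.23418846] xy range [ 0.48440176 -0.05741528  0.19208794] [ 0.51207383 -0.03264973  0.2699931 ]
row 202
```

View pics/s6.png

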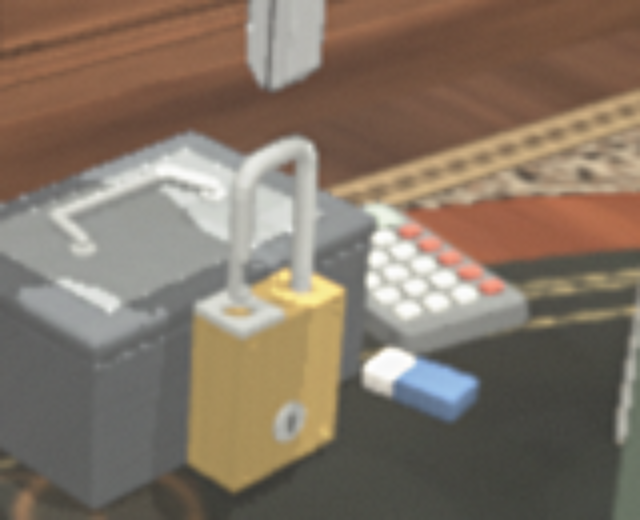

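Free, it stands upright over the eye at yaw ~0.14. The finger tip is at real z ≈ 0.190, 25 mm above the bow, and centred. I'll press down in small steps and watch the force.

>>> {"method": "servo_tool", "body": {"targets": [0, 0, 0.4, 0, 0, 0, 0, 0, 0.7, 0, 0, 0, 0, 0, 0.85, 0, 0, 0, 0, 0, 0.95, 0, 0, 0, 0, 0, 1.05, 0, 0, 0, 0, 0, 1.12, 0, 0, 0, 0, 0, 1.2, 0, 0, 0, 0, 0, 1.2, 0, 0, 0]}}

```text
t: 11.55
ee_pos: [0.5001, -0.0458, 0.1252]
eef_rot: [0.659, 0.752, 0.0, 0.0]
wrist_force: [0.5, -0.2, 1.2]
opening: 0.005
grip_force: 0.4
```

```bash
python3 look.py .159 s7
```

```text
11.55 [ 0.50007144 -0.04582518  0.12519681] [ 0.46970319 -0.16254285  1.18898768] 0.004882559143441175 0.13228841900712415
scene 357 [ 0.50682658 -0.01924777  0.15898583] (array([ 0.50336355, -0.0651359 ,  0.13627705, -0.00341115]), np.float64(0.00103188119806855))
finger zmin [0.159101   0.16001638 0.16339955] [ 0.49345201 -0.03827648  0.21791026] xy range [ 0.47111166 -0.07339371  0.159101  ] [ 0.53367988 -0.00788918  0.26995916]
row 221
```

>>> {"method": "servo_tool", "body": {"targets": [0, 0, 0.1, 0, 0, 0, 0, 0, 0.2, 0, 0, 0, 0, 0, 0.3, 0, 0, 0, 0, 0, 0.3, 0, 0, 0]}}

```text
t: 12.15
ee_pos: [0.5001, -0.0461, 0.1176]
eef_rot: [0.659, 0.752, -0.0, 0.0]
wrist_force: [0.5, -0.3, 2.7]
opening: 0.007
grip_force: 1.3
```

```bash
python3 look.py .151 s8
```

```text
12.15 [ 0.50006978 -0.04607036  0.11755567] [ 0.51956567 -0.34748017  2.65974698] 0.007288616467356058 0.1322166334416574
scene 312 [ 0.50616158 -0.01933887  0.1508653 ] (array([ 0.50336679, -0.06528971,  0.14229617, -0.01103232]), np.float64(0.0010701356880669659))
finger zmin [0.15108271 0.15208496 0.15652347] [ 0.4913957  -0.03502083  0.2214278 ] xy range [ 0.44039437 -0.07495854  0.15108271] [ 0.53965516 -0.00822609  0.26996671]
row 225
```

View pics/s8.png

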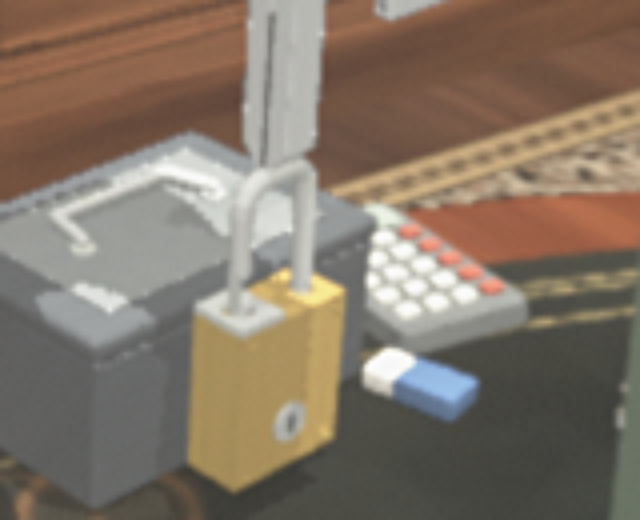

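The toe is entering the eye at (240,305), the bow is centred under the fingers, and travel is about 9.5 mm. I'll continue.

>>> {"method": "servo_tool", "body": {"targets": [0, 0, 0.1, 0, 0, 0, 0, 0, 0.2, 0, 0, 0, 0, 0, 0.3, 0, 0, 0, 0, 0, 0.3, 0, 0, 0]}}

```text
t: 12.75
ee_pos: [0.5002, -0.0462, 0.1103]
eef_rot: [0.659, 0.752, -0.0, 0.001]
wrist_force: [0.4, -2.2, 3.6]
opening: 0.005
grip_force: 2.1
```

>>> {"method": "servo_tool", "body": {"targets": [0, 0, 0.08, 0, 0, 0, 0, 0, 0.08, 0, 0, 0]}}

```text
t: 13.0
ee_pos: [0.5003, -0.0462, 0.1084]
eef_rot: [0.659, 0.752, -0.0, 0.001]
wrist_force: [0.4, -2.8, 4.3]
opening: 0.005
grip_force: 2.4
```

>>> {"method": "servo_tool", "body": {"targets": [0, 0, 0.08, 0, 0, 0, 0, 0, 0.08, 0, 0, 0]}}

```text
t: 13.25
ee_pos: [0.5004, -0.0463, 0.1064]
eef_rot: [0.659, 0.752, -0.0, 0.001]
wrist_force: [0.3, -2.0, 5.3]
opening: 0.007
grip_force: 2.6
```

>>> {"method": "servo_tool", "body": {"targets": [0, 0, 0.08, 0, 0, 0, 0, 0, 0.08, 0, 0, 0]}}

```text
t: 13.5
ee_pos: [0.5004, -0.0463, 0.1045]
eef_rot: [0.659, 0.752, -0.0, 0.001]
wrist_force: [1.2, -2.5, 5.4]
opening: 0.003
grip_force: 2.7
```

>>> {"method": "servo_tool", "body": {"targets": [0, 0, 0.06, 0, 0, 0, 0, 0, 0.06, 0, 0, 0]}}

```text
t: 13.75
ee_pos: [0.5005, -0.0464, 0.1031]
eef_rot: [0.659, 0.752, 0.0, 0.001]
wrist_force: [-0.2, -2.5, 5.3]
opening: 0.006
grip_force: 2.9
```

>>> {"method": "servo_tool", "body": {"targets": [0, 0, 0.06, 0, 0, 0, 0, 0, 0.06, 0, 0, 0]}}

```text
t: 14.0
ee_pos: [0.5006, -0.0464, 0.1017]
eef_rot: [0.659, 0.752, 0.0, 0.001]
wrist_force: [0.2, -2.4, 5.2]
opening: 0.001
grip_force: 3.0
```

>>> {"method": "servo_tool", "body": {"targets": [0, 0, 0.06, 0, 0, 0, 0, 0, 0.06, 0, 0, 0]}}

```text
t: 14.25
ee_pos: [0.5006, -0.0465, 0.1003]
eef_rot: [0.659, 0.752, 0.0, 0.001]
wrist_force: [0.8, -3.8, 6.5]
opening: 0.005
grip_force: 3.1
```

>>> {"method": "servo_tool", "body": {"targets": [0, 0, 0.06, 0, 0, 0, 0, 0, 0.06, 0, 0, 0]}}

```text
t: 14.5
ee_pos: [0.5006, -0.0465, 0.0988]
eef_rot: [0.659, 0.752, 0.0, 0.001]
wrist_force: [-0.9, -1.9, 6.9]
opening: 0.004
grip_force: 3.2
```

>>> {"method": "servo_tool", "body": {"targets": [0, 0, 0.06, 0, 0, 0, 0, 0, 0.06, 0, 0, 0]}}

```text
t: 14.75
ee_pos: [0.5007, -0.0465, 0.0975]
eef_rot: [0.659, 0.752, 0.0, 0.001]
wrist_force: [0.4, -2.2, 7.6]
opening: 0.007
grip_force: 3.6
```

>>> {"method": "servo_tool", "body": {"targets": [0, 0, 0.06, 0, 0, 0, 0, 0, 0.06, 0, 0, 0]}}

```text
t: 15.0
ee_pos: [0.5009, -0.0465, 0.0963]
eef_rot: [0.659, 0.752, 0.0, 0.001]
wrist_force: [-1.0, -2.0, 8.4]
opening: 0.006
grip_force: 4.2
```

The slope began near z = 0.0985, so I expect the click near 0.0905.

>>> {"method": "servo_tool", "body": {"targets": [0, 0, 0.06, 0, 0, 0, 0, 0, 0.06, 0, 0, 0]}}

```text
t: 15.25
ee_pos: [0.501, -0.0466, 0.0949]
eef_rot: [0.659, 0.752, 0.0, 0.002]
wrist_force: [-0.3, -2.4, 8.6]
opening: 0.004
grip_force: 4.3
```

>>> {"method": "servo_tool", "body": {"targets": [0, 0, 0.06, 0, 0, 0, 0, 0, 0.06, 0, 0, 0]}}

```text
t: 15.5
ee_pos: [0.501, -0.0466, 0.0934]
eef_rot: [0.659, 0.752, 0.0, 0.002]
wrist_force: [0.0, -1.6, 8.6]
opening: 0.007
grip_force: 4.4
```

>>> {"method": "servo_tool", "body": {"targets": [0, 0, 0.04, 0, 0, 0, 0, 0, 0.04, 0, 0, 0]}}

```text
t: 15.75
ee_pos: [0.5011, -0.0467, 0.0925]
eef_rot: [0.659, 0.752, 0.0, 0.002]
wrist_force: [-0.4, -2.8, 9.2]
opening: 0.003
grip_force: 4.6
```

>>> {"method": "servo_tool", "body": {"targets": [0, 0, 0.04, 0, 0, 0, 0, 0, 0.04, 0, 0, 0]}}

```text
t: 16.0
ee_pos: [0.5011, -0.0467, 0.0915]
eef_rot: [0.659, 0.752, 0.0, 0.002]
wrist_force: [-0.6, -3.0, 9.6]
opening: 0.006
grip_force: 4.7
```

>>> {"method": "servo_tool", "body": {"targets": [0, 0, 0.03, 0, 0, 0, 0, 0, 0.03, 0, 0, 0]}}

```text
t: 16.25
ee_pos: [0.5007, -0.0462, 0.09]
eef_rot: [0.659, 0.752, 0.0, 0.001]
wrist_force: [0.7, -1.7, 5.4]
opening: 0.007
grip_force: 2.4
```

>>> {"method": "servo_tool", "body": {"targets": [0, 0, 0.03, 0, 0, 0, 0, 0, 0.03, 0, 0, 0]}}

```text
t: 16.5
ee_pos: [0.5007, -0.0463, 0.0893]
eef_rot: [0.659, 0.752, 0.0, 0.001]
wrist_force: [0.3, -2.0, 7.3]
opening: 0.007
grip_force: 3.4
```

The push dropped from 9.6 to 5.4 N: it clicked. I'll lift off.

>>> {"method": "servo_tool", "body": {"targets": [0, 0, -0.1, 0, 0, 0, 0, 0, -0.3, 0, 0, 0, 0, 0, -0.8, 0, 0, 0, 0, 0, -1.6, 0, 0, 0, 0, 0, -2.4, 0, 0, 0, 0, 0, -3.2, 0, 0, 0, 0, 0, -3.2, 0, 0, 0]}}

```text
t: 17.38
ee_pos: [0.5013, -0.046, 0.1707]
eef_rot: [0.659, 0.752, 0.001, 0.002]
wrist_force: [0.2, 0.1, -0.3]
opening: 0.007
grip_force: 0.0
```

```bash
python3 look.py .14 s9
```

```text
17.375 [ 0.50129731 -0.04595031  0.17065151] [ 0.16068456  0.07071494 -0.26182451] 0.007131241907387524 0.13243054885552427
scene 209 [ 0.50547138 -0.02054707  0.12770621] (array([ 0.50263272, -0.0659504 ,  0.13078556,  0.00161524]), np.float64(0.00546788574218256))
finger zmin [0.20679344 0.20897516 0.21168044] [ 0.49571155 -0.0401105   0.24141534] xy range [ 0.48592872 -0.0568025   0.20679344] [ 0.51404564 -0.03216     0.26989574]
row 193
```

View pics/s9.png

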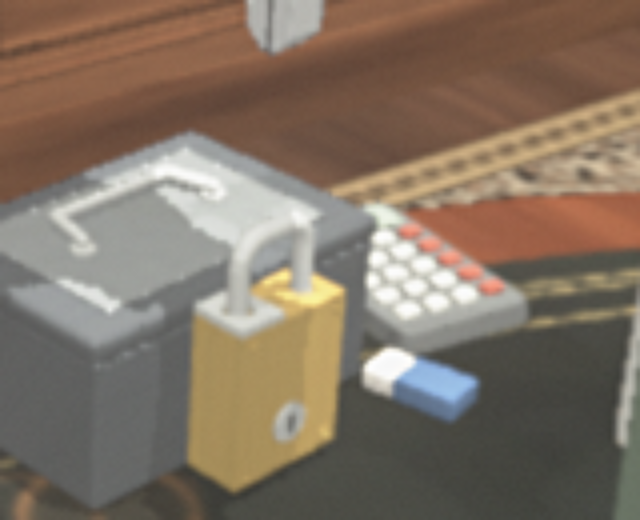

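The shackle stays down: the bow top is at (275,222), z ≈ 0.128, so the toe is at about 0.059. The fingers are clear of it, so I'm handing in.

```bash
python3 -c "
from plant import *
print(sign_off())"
```

```text
the job is handed in; nothing more can be done
None
```

The padlock is shut: I felt the pawl click (push fell from 9.6 to 5.4 N), the shackle stayed down by itself after I let go, the fingers are clear, and the job is handed in at about 17 s; no verdict was returned.

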